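# Shut and lock the water-filter hatch

## Task

The filter in the low tap unit has been changed and its hatch left open: push the hatch fully shut with the fingers, then set a fingertip in the slot of the round quarter-turn fastener on it and turn it clockwise as far as it goes, so that the hatch is locked. Do not pick anything up or swing the hatch up wide, leave the things on and around the unit where they stand, and finish clear of everything.

Things in the scene. Friction and masses are not known exactly. Their poses are not given: they have to be found in the camera images.
- unit: Low black tap unit fixed to the bench, 310 mm (its x, front to back) by 240 (y) by 90 high. Origin: centre of its underside; +x points to its back, where a solid deck (x 70 to 155 mm, top at 90) carries a steel swan-neck tap 275 mm high at x 118, y 85. The front part is an open case under the hatch, whose hinge line runs along y at x 70, z 90 mm.
- hatch (a joint): Angle of the white hatch: 0 = lying shut on the case, grows as its front edge rises (starts at 0.35 to 0.75). A plate 225 mm long (hinge to front edge), 240 wide, 10 thick, its underside on the hinge line. Hinge friction keeps it where it is left; 1 to 4 N down on its front edge moves it.
- hatch_front (a point): Point on the hatch's upper face, on its centre line, 210 mm from the hinge (15 mm from the front edge), on the 34 mm deep flat strip between the fastener's collar and the edge. Its axes are the hatch's: x towards the hinge, z out of the upper face.
- lock (a joint): Angle of the fastener: 0 = open, slot across the hatch's width; grows clockwise seen from above to the stop at 1.571 = locked, slot front to back, in line with two small moulded ridges. Starts at 0 to 0.3. Stiff (0.15 N m), stays where it is left. When turned, a tongue beneath it passes under a keeper in the case; turned too early it stops the hatch from shutting.
- lock_slot (a point): Centre of the slot's floor, on the fastener's axis, 145 mm from the hinge, 3 mm above the hatch's upper face; x axis along the slot, z out of the hatch. The fastener is a bare-metal disc 76 mm across; the slot runs right across it, 28 mm wide, 14 deep, upright walls. A fixed black collar (80 mm inside, 92 outside) rings it, flush with its top, so it turns only from within the slot.
- kettle: Black kettle, 132 mm across, 150 mm high, with a handle reaching 128 mm towards its +y and a thin spout 110 mm towards -y; stands left of the unit. Origin: centre of its foot. To be left alone.
- carafe: Glass carafe with a dripper on top, 114 mm across, 165 mm high, right of the unit. Origin: centre of its foot. To be left alone.
- glass: Glass cup, 70 mm across, 75 mm high, on the unit's rear deck. Origin: centre of its foot. To be left alone.
- mug: White mug, 76 mm across, 85 mm high, handle towards its +y, right of the unit. Origin: centre of its foot. To be left alone.
- cap: Small white plastic cap, 24 mm across, 22 mm high, close by the unit's left side. Origin: centre of its underside. To be left alone.
- phone: Black phone lying flat, 75 by 150 by 9 mm, in front of the unit. Origin: centre of its underside. To be left alone.
- spoon: Steel spoon, 160 mm long, lying along its x close by the unit's right side. Origin on its underside. To be left alone.

How it is judged:
By the outcome, as a careful person would: the job done as asked, in the order asked, and still so for the second after the job is handed in, with the robot touching nothing.
It also fails if it takes over 58 s, if anything falls off the work surface, if the arm or the gripper's body presses on something with over 40 N, if the wrist force passes 120 N, or if a joint passes its speed limit or range.

## Robot

A 6-joint arm with a two-finger parallel gripper is mounted at the origin on the work surface. World frame = base frame: x ahead of the robot, y to its left, z up, the work surface at z = 0. Lengths are in m, angles in degrees, forces in N, time in s.
With the tool pointing down it reaches from about 0.325 to 0.85 m from the base axis. Payload 15.5 kg.
Tool frame: the origin (TCP) lies at the very end of the fingers, on their centre line; the grasp point (between the pads) lies arm.grip_depth behind it (arm.grip_depth is the distance from the TCP to the grasp point, in m); z points along the fingers, y is the direction in which the jaws open and shut (so a half turn about z gives the same grasp; the last joint's range is limited). The gripper opens to 91 mm and grips with 3 to 60 N. Pads are 32 mm wide; open, the fingers measure 118 mm over their backs; the gripper's body (76 mm by 178 mm) begins 60 mm behind the grasp point.
Start: joints at [65.804, 28.281, 77.091, -0, 74.628, -5.472], TCP at [0.201, 0.592, 0.214] pointing down, gripper open.
Joint ranges: [-166.48, 166.48], [-47.26, 123.95], [12.59, 153.08], [-70.14, 250.14], [6.76, 159.57], [-176.63, 176.63]. Speed limits (degrees/s): [108.29, 108.29, 147.25, 172.46, 172.46, 172.46].

## Interface

Orientations are given as a 3x3 rotation matrix whose columns are the frame's x, y, z axes.
In Python, from rig import arm gives the robot as it stands. Calls block until the motion is done:
- arm.move_to(position, orientation): joint-space move of the TCP to a pose.
- arm.move_l(position, orientation=None, feed=0.15): straight line of the TCP; orientation=None keeps the orientation; feed is the mean speed in m/s.
- arm.move_joints(angles): joint-space move.
- arm.grip(opening): finger opening in m; the grip force is fixed at half the most; returns when the fingers have stopped.
- arm.sleep(seconds).
- arm.solve_ik(position, orientation): joint angles nearest the present ones, or None.
- arm.snapshot(name): name is "scene" or "top"; returns the picture (420x560x3 uint8, red, green, blue); there is no depth.
- arm.get_calibration(name): a dict with "intrinsics" (3x3 intrinsics, pixels), "cam_to_world" (4x4, takes a point from camera to world coordinates). Camera axes: x right, y down, z forward; pixel columns grow to the right and rows downward; lengths in m; the calibration is good to about 2 mm. A picture is of the moment at which its call begins. get_calibration takes no time and is no camera call.
A pose or a line that the arm cannot do raises arm.Unreachable and nothing moves.
- arm.sign_off(): hands the job in, once; it reports no verdict.
Readings, each from a call of its own:
- arm.current_t(): time.
- arm.current_joint_positions(): joint angles.
- arm.current_dq(): joint speeds.
- arm.current_tau(): joint torques, N m.
- arm.current_ee_pos(): TCP position.
- arm.current_tool_rot(): TCP orientation.
- arm.current_force(): force on the tool from outside, world axes, zero at the start.
- arm.current_torque(): the same for the moment, N m.
- arm.current_width(): finger opening in m.
Only numpy, scipy, OpenCV 4.12 (cv2) and the standard library are available. Lean on these libraries where they do the work, as an engineer would, in place of code of your own. Each camera call takes 0.05 s, during which the arm holds its last target.

## Working session

There is one attempt and no reset: what is moved stays moved. The work goes in short steps, each a Python script; the robot and the scene stay as the last script left them, time stands still between calls to the robot, and variables do not carry over. Pictures are saved under pics/ and viewed, and the job is handed in when it is done.

```bash
ls; mkdir -p pics
python3 - <<'E'
from rig import arm
import cv2
for n in("scene","top"):
    im=arm.snapshot(n); cv2.imwrite(f"pics/{n}0.png",im[:,:,::-1])
    c=arm.get_calibration(n); print(n,c["intrinsics"],c["cam_to_world"])
print(arm.current_t(),arm.grip_depth,arm.current_tool_rot(),arm.current_width())
E
```

```text
pics
scene [[405.36453293   0.         279.10606477]
 [  0.         405.36453293 208.13566496]
 [  0.           0.           1.        ]] [[-0.99987234  0.00975339 -0.01265592  0.5517426 ]
 [ 0.01572544  0.74100302 -0.67131753  0.67620935]
 [ 0.00283045 -0.67143085 -0.7410618   0.77647879]
 [ 0.          0.          0.          1.        ]]
top [[490.13837703   0.         265.674305  ]
 [  0.         490.13837703 203.57770892]
 [  0.           0.           1.        ]] [[ 0.0251519  -0.99674169  0.07663801  0.49238816]
 [-0.9994024  -0.02688917 -0.02172148  0.03823339]
 [ 0.02371144 -0.07604588 -0.99682235  1.15059627]
 [ 0.          0.          0.          1.        ]]
0.1 0.0188 [[-9.47089907e-01  3.20968090e-01 -4.39455446e-04]
 [ 3.20968380e-01  9.47089348e-01 -1.03234099e-03]
 [ 8.48550569e-05 -1.11877103e-03 -9.99999371e-01]] 0.09119825267978676
```

View pics/scene0.png

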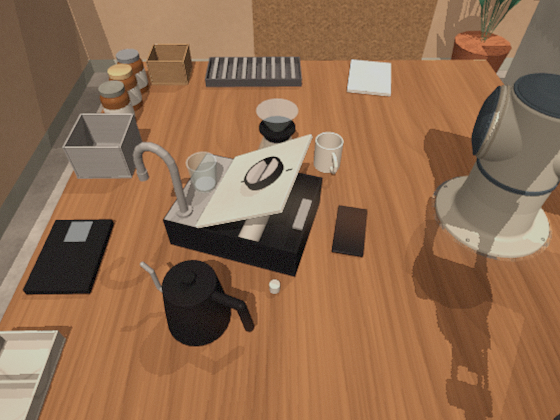

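View pics/top0.png

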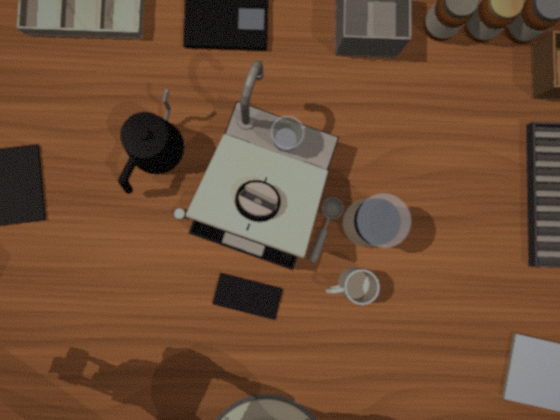

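The scene view shows the hatch raised, with its fastener near (265,173). The top view shows the hatch at about (190–328, 140–255), the fastener at (258,200), the rear deck above, the phone below, the cap at (180,213) and the spoon at (328,225). I'll zoom in.

Run:
```python
import cv2
t=cv2.imread("pics/top0.png"); s=cv2.imread("pics/scene0.png")
cv2.imwrite("pics/t1.png",cv2.resize(cv2.convertScaleAbs(t[90:280,165:365],alpha=1.6),None,fx=3.1,fy=3.1,interpolation=cv2.INTER_CUBIC))
cv2.imwrite("pics/s1.png",cv2.resize(s[120:280,155:345],None,fx=3.7,fy=3.7,interpolation=cv2.INTER_CUBIC))
```

```text
(no output)
```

View pics/t1.png

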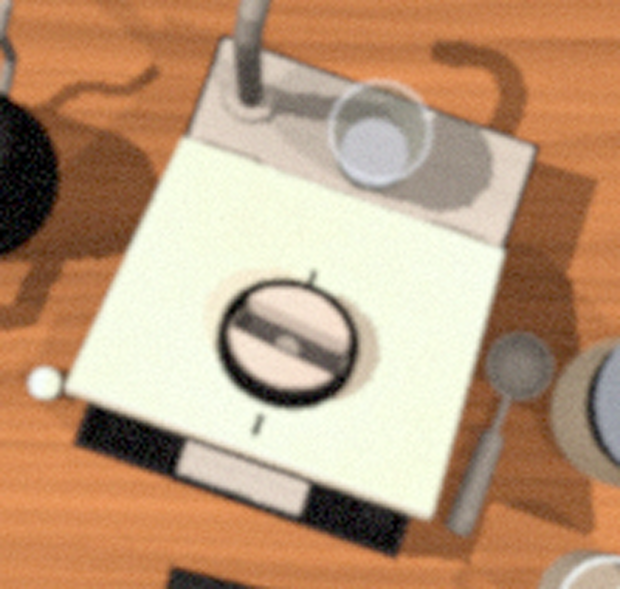

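View pics/s1.png

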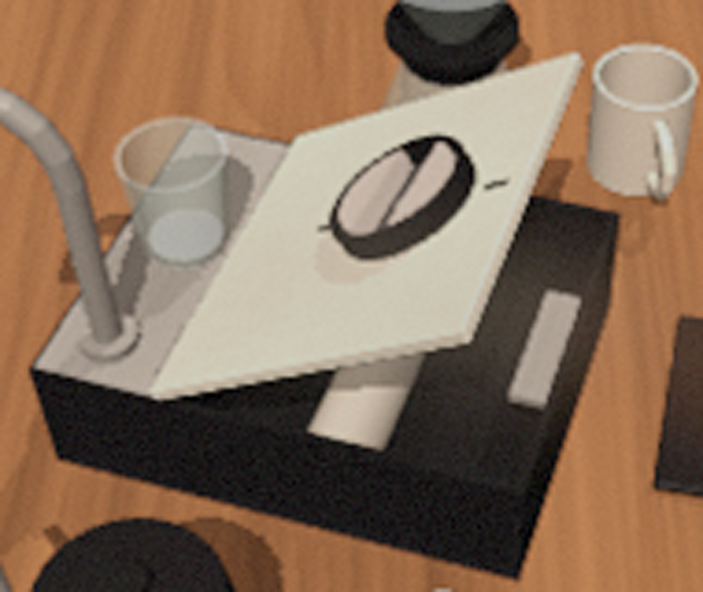

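```bash
cat > h.py <<'E'
from rig import arm
import numpy as np, cv2
from scipy.optimize import least_squares
C={n:arm.get_calibration(n) for n in("scene","top")}
def ray(n,p):
    K=C[n]["intrinsics"];T=C[n]["cam_to_world"]
    d=T[:3,:3]@np.linalg.solve(K,[p[0],p[1],1]);return T[:3,3],d/np.linalg.norm(d)
def plane(n,p,z):
    o,d=ray(n,p);return o+d*(z-o[2])/d[2]
def tri(ps):
    A=np.zeros((3,3));b=np.zeros(3);R=[ray(*q) for q in ps]
    for o,d in R:
        P=np.eye(3)-np.outer(d,d);A+=P;b+=P@o
    x=np.linalg.solve(A,b);return x,[np.linalg.norm((np.eye(3)-np.outer(d,d))@(x-o)) for o,d in R]
def proj(n,X):
    K=C[n]["intrinsics"];T=C[n]["cam_to_world"];c=T[:3,:3].T@(np.asarray(X)-T[:3,3]);q=K@c;return q[:2]/q[2]
def tp(x,y):return ("top",((x+.5)/3.1+164.5,(y+.5)/3.1+89.5))
def sc(x,y):return ("scene",((x+.5)/3.7+154.5,(y+.5)/3.7+119.5))
E
python3 - <<'E'
from h import *
obs=[(tp(225,38),(.155,.12)),(tp(536,148),(.155,-.12)),(tp(398,555),(-.155,-.12)),(tp(77,445),(-.155,.12)),
(sc(35,370),(.155,.12)),(sc(617,213),(-.155,-.12)),(sc(520,492),(-.155,.12)),(tp(503,247),(.07,-.12)),(tp(184,140),(.07,.12))]
P=np.array([plane(*o,.09)[:2] for o,_ in obs]);L=np.array([l for _,l in obs])
def f(v):
    c,s=np.cos(v[2]),np.sin(v[2]);return (L@np.array([[c,s],[-s,c]])+v[:2]-P)
r=least_squares(lambda v:f(v).ravel(),[.5,0,0]);x,y,a=r.x
print(r.x,np.degrees(a));print((f(r.x)*1000).round(1))
R=np.array([[np.cos(a),-np.sin(a),0],[np.sin(a),np.cos(a),0],[0,0,1]])
for nm,q in dict(L=[tp(65,392),sc(467,345)],R=[tp(435,520),sc(581,55)],C=[tp(289,343),sc(403,197)]).items():
    X,e=tri(q);l=R.T@(X-[x,y,0]);print(nm,X,e,"local",l,"ang",np.arctan2(l[2]-.09,.07-l[0]),np.hypot(l[2]-.09,.07-l[0]))
E
```

```text
[ 0.6171178   0.01851011 -0.3093002 ] -17.721595911185723
[[ 4.6  2.2]
 [ 4.  -3.5]
 [-2.1 -1.3]
 [ 0.5  2.5]
 [ 4.8  0.1]
 [-1.6 -1.8]
 [-2.6  0.5]
 [-5.4 -0.1]
 [-2.1  1.4]]
L [0.53781745 0.17092625 0.20524165] [np.float64(0.00107920368058802), np.float64(0.0010792036805880793)] local [-0.12193157  0.12104511  0.20524165] ang 0.5407362881997496 0.22387131473910588
R [ 0.46428075 -0.06010885  0.21012855] [np.float64(0.0007719193399609351), np.float64(0.000771919339960923)] local [-0.12165346 -0.12141063  0.21012855] ang 0.5598932438407097 0.22618999902446751
C [0.57329554 0.03270935 0.1797973 ] [np.float64(0.00016952770708476684), np.float64(0.00016952770708467796)] local [-0.04606489  0.00018629  0.1797973 ] ang 0.6584860102357318 0.14674676851103874
```

```bash
cat >> h.py <<'E'
U=np.array([.6171,.0185,0]);A=-.3093
Ru=np.array([[np.cos(A),-np.sin(A),0],[np.sin(A),np.cos(A),0],[0,0,1]])
def w(l):return U+Ru@np.asarray(l)
def ori(yaw): # tool z down, tool y at world yaw
    y=np.array([np.cos(yaw),np.sin(yaw),0]);z=np.array([0,0,-1.]);return np.column_stack([np.cross(y,z),y,z])
def hp(t,dz=0):
    x=.07-.209*np.cos(t)+.01*np.sin(t);z=.09+.209*np.sin(t)+.01*np.cos(t)+.0135*np.tan(t)
    return w([x,0,z+dz])
E
python3 - <<'E'
from h import *
for yw in (A,A+np.pi):
    for p in (hp(.5,.06),hp(0)): print(arm.solve_ik(p,ori(yw)), p)
# lock feasibility: slot finger at tool +-y
for sgn in(1,-1):
  for th in (-.2,0,.8,1.6,1.8):   # clockwise amount
    d=A+np.pi-th # dir from axis to tool centre
    c=w([-.075,0,.107])+.04*np.array([np.cos(d),np.sin(d),0])
    j=arm.solve_ik(c,ori(d if sgn<0 else d+np.pi)); print(sgn,th,None if j is None else np.round(j,1))
E
```

```text
[-8.97245331e-01  1.65230180e+01  8.78686775e+01 -2.54444375e-14
  7.56083045e+01  1.68243393e+01] [0.51363388 0.0515632  0.26635085]
[ 1.43068015e-01  2.65513321e+01  1.03551474e+02 -2.54444375e-14
  4.98971935e+01  1.78646526e+01] [0.48469598 0.06081048 0.1       ]
[-8.97245331e-01  1.65230180e+01  8.78686775e+01 -2.54444375e-14
  7.56083045e+01 -1.63175661e+02] [0.51363388 0.0515632  0.26635085]
[ 1.43068015e-01  2.65513321e+01  1.03551474e+02 -2.54444375e-14
  4.98971935e+01 -1.62135347e+02] [0.48469598 0.06081048 0.1       ]
1 -0.2 [ -1.6  27.1 100.5  -0.   52.4   4.7]
1 0 [ -0.7  27.3 100.2  -0.   52.5  17. ]
1 0.8 [ 1.9 28.7 97.  -0.  54.3 65.5]
1 1.6 [  2.   30.7  92.6  -0.   56.6 111.4]
1 1.8 [  1.6  31.2  91.6  -0.   57.2 122.5]
-1 -0.2 [  -1.6   27.1  100.5   -0.    52.4 -175.3]
-1 0 [  -0.7   27.3  100.2   -0.    52.5 -163. ]
-1 0.8 [   1.9   28.7   97.    -0.    54.3 -114.5]
-1 1.6 [  2.   30.7  92.6  -0.   56.6 -68.6]
-1 1.8 [  1.6  31.2  91.6  -0.   57.2 -57.5]
```

Run:
```python
from h import *
p=arm.current_ee_pos();t0=arm.current_t()
arm.move_l([p[0],p[1],.33],feed=.3);print(arm.current_t())
arm.move_to(w([-.116,0,.33]),ori(A));print(arm.current_t())
arm.grip(0.0);print(arm.current_t(),arm.current_width())
arm.move_l(hp(.5,.03),feed=.2);print(arm.current_t(),arm.current_force(),arm.current_ee_pos())
cv2.imwrite("pics/s2.png",arm.snapshot("scene")[:,:,::-1])
```

```text
0.6333
2.85
4.2167 0.00023226059379504254
4.8333 [ 0.20908293 -0.8983432   0.79274551] [0.5140319  0.05156076 0.23709836]
```

View pics/s2.png

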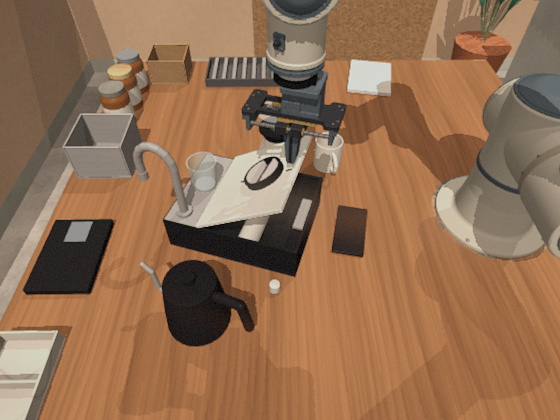

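The closed fingertips, at about (293,155), hover over the hatch's front strip, ahead of the fastener. Next I push along the arc.

Run:
```python
from h import *
for t in (.5,.4,.3,.2,.1,.04,0.015):
    arm.move_l(hp(t,.0005),feed=.1);f=arm.current_force();print(t,round(arm.current_t(),2),f.round(1))
    if np.linalg.norm(f)>30: break
else:
  z=.102
  while z>.094:
    arm.move_l(np.r_[hp(0)[:2],z],feed=.03);f=arm.current_force();print(z,arm.current_ee_pos()[2].round(4),round(arm.current_t(),2),f.round(1))
    if f[2]>14:break
    z-=.001
```

```text
0.5 5.33 [-0.7  0.5  0.1]
0.4 5.7 [ 1.   0.8 -0.3]
0.3 6.08 [ 0.5  0.5 -0. ]
0.2 6.45 [-0.2  0.1 -0.1]
0.1 6.83 [ 0.1  0.3 -0.5]
0.04 7.11 [ 0.8 -0.2 -0.1]
0.015 7.36 [-0.4 -0.5  0.3]
0.102 0.102 7.61 [0.3 0.1 0.3]
0.10099999999999999 0.101 7.86 [ 1.  -0.9  0.7]
0.09999999999999999 0.1002 8.11 [-2.4  0.5  6.5]
0.09899999999999999 0.1 8.36 [-7.2  0.3 28.5]
```

Run:
```python
from h import *
p=arm.current_ee_pos()
arm.move_l([p[0],p[1],.30],feed=.3)
arm.move_to(w([-.28,.02,.33]),ori(A));print(arm.current_t())
s=arm.snapshot("scene")[:,:,::-1];t=arm.snapshot("top")[:,:,::-1]
cv2.imwrite("pics/s3.png",s);cv2.imwrite("pics/t3.png",t)
cv2.imwrite("pics/t3z.png",cv2.resize(cv2.convertScaleAbs(t[90:280,165:365],alpha=1.6),None,fx=3.1,fy=3.1,interpolation=cv2.INTER_CUBIC))
```

```text
9.8083
```

View pics/s3.png

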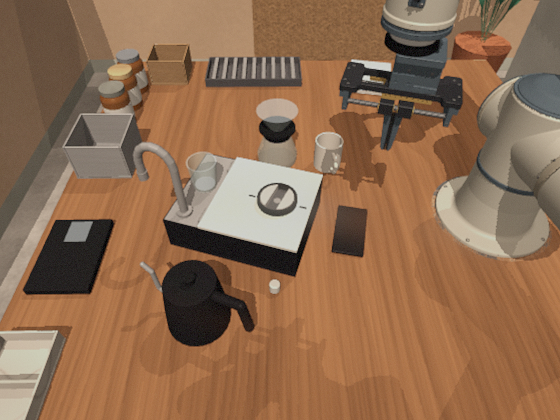

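View pics/t3z.png

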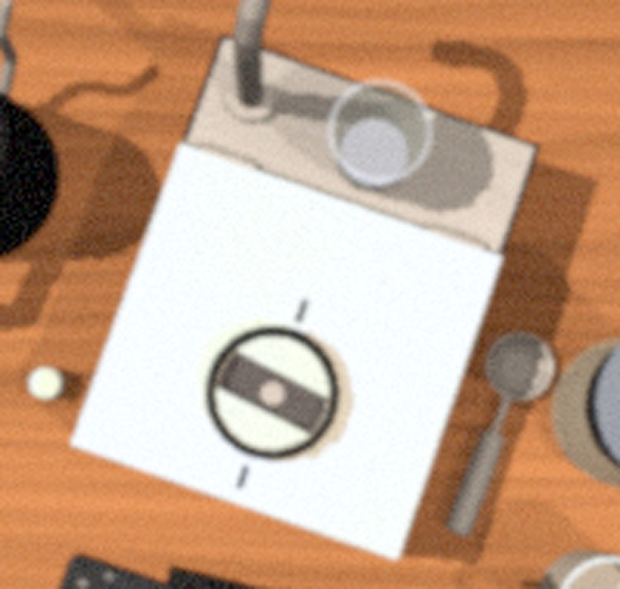

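The hatch is down flat in both views, with the fastener at about (272,392) in the zoomed top view and its slot roughly across the hatch. I'll measure the collar, slot and hatch edges.

Run:
```python
from h import *
t=cv2.imread("pics/t3.png");B=cv2.resize(t[90:280,165:365],None,fx=4,fy=4,interpolation=cv2.INTER_CUBIC)
un=lambda p:((p[0]+.5)/4+164.5,(p[1]+.5)/4+89.5)
g=B.max(2)
# hatch
m=((B.min(2)>115)).astype(np.uint8);
hat=cv2.morphologyEx(m,cv2.MORPH_OPEN,np.ones((9,9)))
cs=cv2.findContours(hat,cv2.RETR_EXTERNAL,2)[0];c=max(cs,key=cv2.contourArea);r=cv2.minAreaRect(c);bx=cv2.boxPoints(r)
P=np.array([plane("top",un(p),.1)[:2] for p in bx]);print("hatch c",P.mean(0),np.linalg.norm(P[1]-P[0]),np.linalg.norm(P[2]-P[1]),[np.degrees(np.arctan2(*(P[i+1]-P[i])[::-1])).round(2) for i in range(3)])
# dark things inside
d=(g<95).astype(np.uint8);n,l,st,ce=cv2.connectedComponentsWithStats(d)
for i in range(1,n):
    if st[i,4]>150 and 120<ce[i][0]<520 and 350<ce[i][1]<650:
        k=(l==i).astype(np.uint8);c=max(cv2.findContours(k,cv2.RETR_EXTERNAL,2)[0],key=cv2.contourArea);r=cv2.minAreaRect(c)
        print(st[i],ce[i],r)
        if st[i,4]>1500:
            e=cv2.fitEllipse(c); q=plane("top",un(e[0]),.117);print(" ellipse",e,"world",q, Ru.T@(q-U))
        cv2.drawContours(B,[c],-1,(0,0,255),1)
cv2.imwrite("pics/seg.png",B)
```

```text
hatch c [0.5762799  0.03293613] 0.22702220851826352 0.24379493748691966 [np.float64(-17.44), np.float64(-108.07), np.float64(161.51)]
[  267   422   171   170 11142] [352.23415904 505.58813498] ((351.8823547363281, 506.47064208984375), (169.77493286132812, 168.80479431152344), 14.03624439239502)
 ellipse ((351.81494140625, 506.5030822753906), (168.9076690673828, 169.50222778320312), 116.67759704589844) world [0.54429865 0.04266533 0.117     ] [-0.07670243  0.00085847  0.117     ]
```

View pics/seg.png

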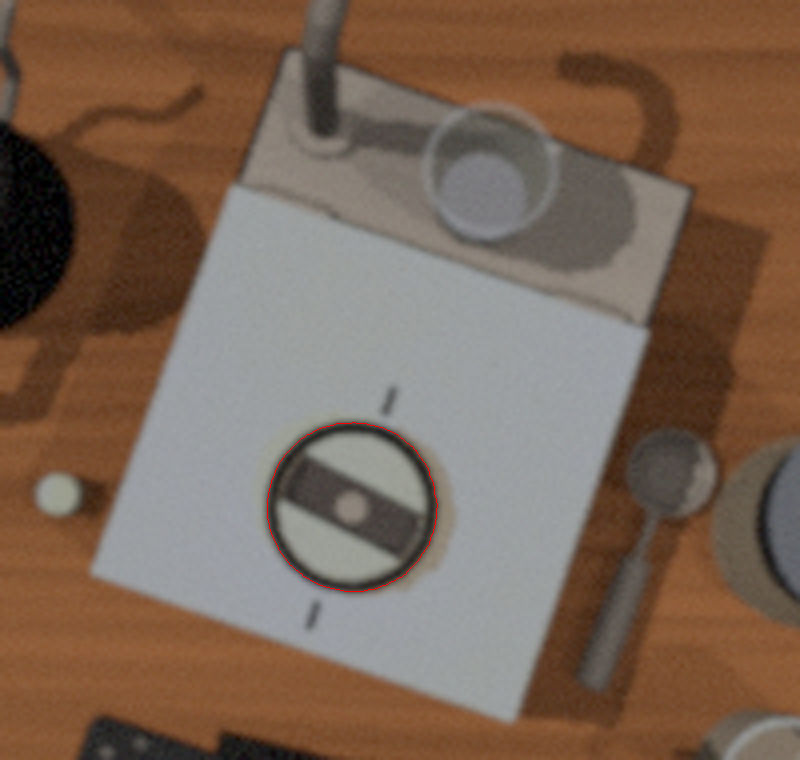

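Run:
```python
from h import *
t=cv2.imread("pics/t3.png");B=cv2.resize(t[90:280,165:365],None,fx=4,fy=4,interpolation=cv2.INTER_CUBIC)
g=B.max(2);yy,xx=np.mgrid[:g.shape[0],:g.shape[1]]
m=(g<115)&(np.hypot(xx-351.8,yy-506.5)<66)
p=np.column_stack([xx[m],yy[m]]).astype(np.float32);mu=p.mean(0);ev=np.linalg.eigh(np.cov((p-mu).T))[1][:,1]
un=lambda p:((p[0]+.5)/4+164.5,(p[1]+.5)/4+89.5)
a=plane("top",un(mu-50*ev),.103);b=plane("top",un(mu+50*ev),.103);d=a-b
ang=np.degrees(np.arctan2(d[1],d[0]));print("slot world ang",ang,"centre",plane("top",un(mu),.103))
# ridges line angle
r=[plane("top",un(q),.1) for q in((391,401),(313,615))];print("ridge ang",np.degrees(np.arctan2(*(r[0]-r[1])[:2][::-1])))
s=cv2.imread("pics/s3.png")
S=cv2.resize(s[160:240,240:330],None,fx=6,fy=6,interpolation=cv2.INTER_CUBIC)
k=(S.max(2)<90).astype(np.uint8);n,l,st,ce=cv2.connectedComponentsWithStats(k)
for i in range(1,n):
    if st[i,4]>1500:
        c=max(cv2.findContours((l==i).astype(np.uint8),cv2.RETR_EXTERNAL,2)[0],key=cv2.contourArea);e=cv2.fitEllipse(c);q=((e[0][0]+.5)/6+239.5,(e[0][1]+.5)/6+159.5)
        print(st[i],e,q,plane("scene",q,.112));cv2.ellipse(S,e,(0,0,255),1)
cv2.imwrite("pics/S.png",S)
print(np.array(proj("scene",[.5443,.0427,.117])))
```

```text
slot world ang -115.62902969875996 centre [0.54505623 0.04281698 0.103     ]
ridge ang -18.451603791266777
[ 370  126  124  354 9101] ((391.5313415527344, 463.2584228515625), (31.324996948242188, 744.9743041992188), 17.96792984008789) (304.83855692545575, 236.79307047526044) [0.48815774 0.15536923 0.112     ]
[  105   138   235   197 11817] ((222.47727966308594, 236.59234619140625), (196.05386352539062, 239.03501892089844), 89.1659164428711) (276.66287994384766, 199.01539103190103) [0.54547374 0.04640951 0.112     ]
[277.16051948 196.29060941]
```

View pics/S.png

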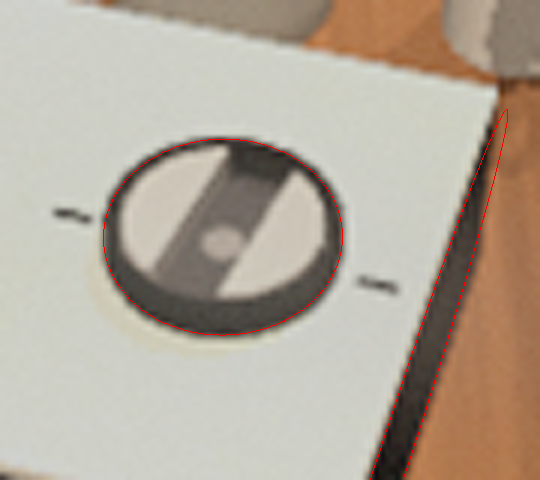

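Run:
```python
from h import *
a=((222+.5)/6+239.5,(242+.5)/6+159.5);b=((351+.5)/4+164.5,(508+.5)/4+89.5)
print(plane("scene",a,.103),plane("top",b,.103),tri([("scene",a),("top",b)]))
```

```text
[0.5456036  0.04071203 0.103     ] [0.54418959 0.04313896 0.103     ] (array([0.5448489 , 0.04307981, 0.10542023]), [np.float64(0.0007795214146641031), np.float64(0.00077952141466408)])
```

```bash
cat >> h.py <<'E'
FC=np.array([.5448,.0423])
OFF=.035+.00675
def lp(phi,r,k,z):
    e=np.array([np.cos(phi),np.sin(phi)]);d=np.array([e[1],-e[0]])
    return np.r_[FC+r*e+(k+OFF)*d,z], ori(np.arctan2(-d[1],-d[0]))
E
python3 - <<'E'
from h import *
arm.grip(.07);print(arm.current_width(),arm.current_t())
ph=np.radians(-115.6)
p,R=lp(ph,.016,0,.25);arm.move_to(p,R)
arm.move_l(lp(ph,.016,0,.135)[0],feed=.2);print(arm.current_t(),arm.current_force().round(1))
cv2.imwrite("pics/s4.png",cv2.resize(arm.snapshot("scene")[100:260,180:370,::-1],None,fx=3.7,fy=3.7,interpolation=cv2.INTER_CUBIC))
E
```

```text
0.07008871488083247 11.0333
12.5167 [0.7 0.3 0.9]
```

View pics/s4.png

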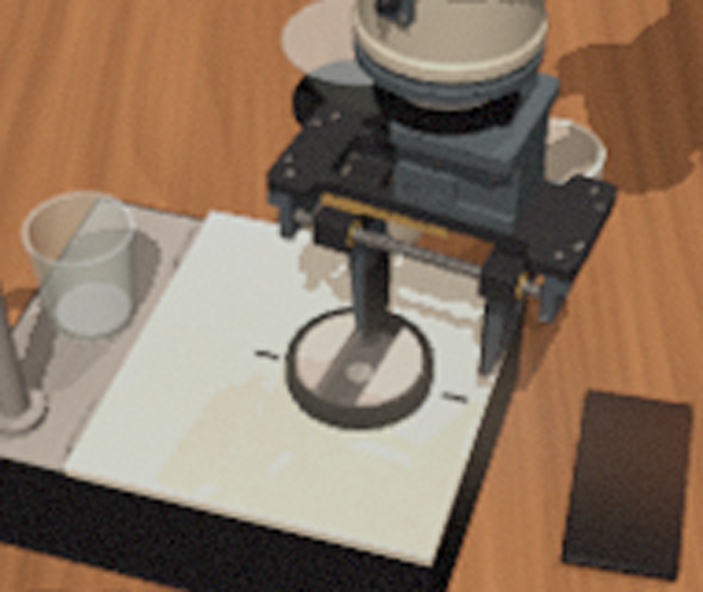

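The finger at (375,330) hangs over the right half of the slot and the other finger is in front of the collar. I'll descend with force checks.

Run:
```python
from h import *
ph=np.radians(-115.6)
for z in (.119,.116,.113,.110,.1075):
    arm.move_l(lp(ph,.016,0,z)[0],feed=.06);f=arm.current_force();print(z,arm.current_ee_pos()[2].round(4),round(arm.current_t(),2),f.round(1))
    if abs(f[2])>8: break
else:
    for k in (.004,.007):
        arm.move_l(lp(ph,.016,k,z)[0],feed=.03);print(k,arm.current_force().round(1),arm.current_torque().round(2))
```

```text
0.119 0.1187 12.98 [ 0.6 -0.   1. ]
0.116 0.1159 13.23 [-0.4 -0.4  1.4]
0.113 0.1128 13.48 [-0.3 -0.7  0.4]
0.11 0.1098 13.73 [-0.9  0.3 -0.5]
0.1075 0.1073 13.98 [ 0.3 -0.5 -0.4]
0.004 [ 1.  -0.2 -0.6] [-0.12  0.06 -0.08]
0.007 [-0.3 -0.   0.6] [-0.07  0.09 -0.02]
```

Insertion was clean, with no contact force. Now the clockwise turn.

```bash
cat > turn.py <<'E'
from h import *
def turn(degs,lim):
    for D in degs:
        ph=np.radians(-115.6-D);p,R=lp(ph,.016,.008,.1075)
        arm.move_l(p,R,feed=.06);f=arm.current_force();d=np.array([np.sin(ph),-np.cos(ph)])
        print(D,round(arm.current_t(),2),f.round(1),"tang",round(f[:2]@d,1),"w",arm.current_width().round(4),(arm.current_ee_pos()-p).round(4))
        if np.linalg.norm(f)>lim: print("stop");return
E
python3 -c "
from turn import *
turn([8,16,24,32,40,48,56,64,70],28)"
```

```text
Traceback (most recent call last):
  File "turn.py", line 6, in turn
    print(D,round(arm.current_t(),2),f.round(1),"tang",round(f[:2]@d,1),"w",arm.current_width().round(4),(arm.current_ee_pos()-p).round(4))
                                                                            ^^^^^^^^^^^^^^^^^^^^^^^^^
AttributeError: 'float' object has no attribute 'round'
```

```bash
sed -i 's/arm.current_width().round(4)/round(arm.current_width(),4)/' turn.py
python3 -c "
from turn import *
turn([8,16,24,32,40,48,56,64,70],28)"
```

```text
8 15.06 [ 2.7 -0.9 -0.1] tang -2.7 w 0.0704 [ 0.0003 -0.0001  0.0001]
16 15.35 [ 2.6 -2.2  0.7] tang -3.4 w 0.0699 [ 0.0001 -0.0002  0.    ]
24 15.64 [ 2.6 -2.3  1. ] tang -3.4 w 0.0701 [-0.0001 -0.0002 -0.    ]
32 15.93 [ 3.  -2.  -0.1] tang -3.3 w 0.0701 [-0.0002 -0.0002 -0.    ]
40 16.23 [ 2.  -1.8 -0.7] tang -2.5 w 0.0699 [-0.0003 -0.0001 -0.0001]
48 16.52 [ 2.9 -1.3  0.3] tang -2.1 w 0.07 [-0.0004 -0.0001 -0.0001]
56 16.81 [ 1.1 -0.6 -0.5] tang -0.8 w 0.0702 [-0.0005 -0.0001 -0.0001]
64 17.1 [-0.  -1.  -0.1] tang -1.0 w 0.0702 [-0.0005 -0.     -0.0001]
70 17.36 [ 0.4 -2.8  0.3] tang -2.7 w 0.0702 [-0.0004 -0.     -0.0001]
```

```bash
python3 -c "
from turn import *
turn([74,78,80,82,84,86,88,90,92],20)
cv2.imwrite('pics/s5.png',cv2.resize(arm.snapshot('scene')[100:260,180:370,::-1],None,fx=3.7,fy=3.7,interpolation=cv2.INTER_CUBIC))"
```

```text
74 17.61 [ 0.7 -2.7  0.1] tang -2.6 w 0.0705 [-0.0004 -0.0001 -0.0001]
78 17.86 [ 0.4 -3.4  1.5] tang -3.2 w 0.0706 [-0.0003 -0.     -0.    ]
80 18.11 [-1.6 -4.1  0.2] tang -4.4 w 0.0703 [-0.0004 -0.0001 -0.    ]
82 18.36 [-1.2 -3.6 -0.2] tang -3.8 w 0.07 [-0.0003  0.     -0.    ]
84 18.61 [-2.8 -6.8  1.1] tang -7.3 w 0.0702 [-0.0006 -0.0002 -0.0001]
86 18.86 [ -5.3 -11.1   3.2] tang -12.3 w 0.07 [-0.0012 -0.0007 -0.0003]
88 19.11 [ -9.  -15.5   3.8] tang -17.8 w 0.0702 [-0.002  -0.0013 -0.0004]
90 19.36 [-11.9 -20.1   7.4] tang -23.2 w 0.0703 [-0.0027 -0.0017 -0.0006]
stop
```

View pics/s5.png

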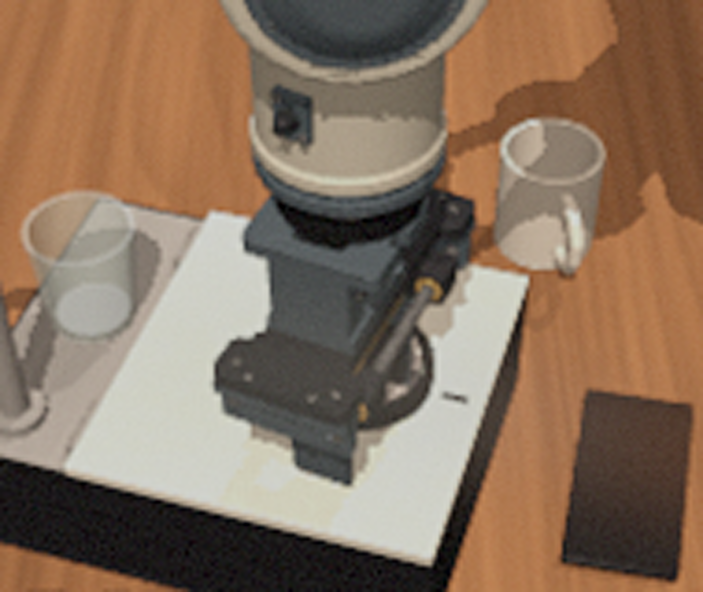

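The force climbed steeply from about 84°, where the stop was expected (about 82°). I'll back off to the slot's middle, lift out and inspect.

Run:
```python
from h import *
ph=np.radians(-115.6-84)
p,R=lp(ph,.016,.001,.1075);arm.move_l(p,R,feed=.05);print(arm.current_force().round(1))
arm.move_l(np.r_[p[:2],.30],feed=.2)
arm.move_to(w([-.28,.02,.33]),ori(A));print(arm.current_t(),arm.current_force().round(1))
s=arm.snapshot("scene")[:,:,::-1];t=arm.snapshot("top")[:,:,::-1]
cv2.imwrite("pics/s6.png",s);cv2.imwrite("pics/t6.png",t)
cv2.imwrite("pics/t6z.png",cv2.resize(cv2.convertScaleAbs(t[90:280,165:365],alpha=1.6),None,fx=3.1,fy=3.1,interpolation=cv2.INTER_CUBIC))
B=cv2.resize(t[90:280,165:365],None,fx=4,fy=4,interpolation=cv2.INTER_CUBIC)
g=B.max(2);yy,xx=np.mgrid[:g.shape[0],:g.shape[1]]
m=(g<115)&(np.hypot(xx-351.8,yy-506.5)<66)
p=np.column_stack([xx[m],yy[m]]).astype(np.float32);mu=p.mean(0);ev=np.linalg.eigh(np.cov((p-mu).T))[1][:,1]
un=lambda p:((p[0]+.5)/4+164.5,(p[1]+.5)/4+89.5)
d=plane("top",un(mu-50*ev),.103)-plane("top",un(mu+50*ev),.103)
print("slot ang",np.degrees(np.arctan2(d[1],d[0])))
```

```text
[-0.8  0.   0. ]
22.25 [-0.8  0.1 -0.4]
slot ang -18.052088043105393
```

View pics/t6z.png

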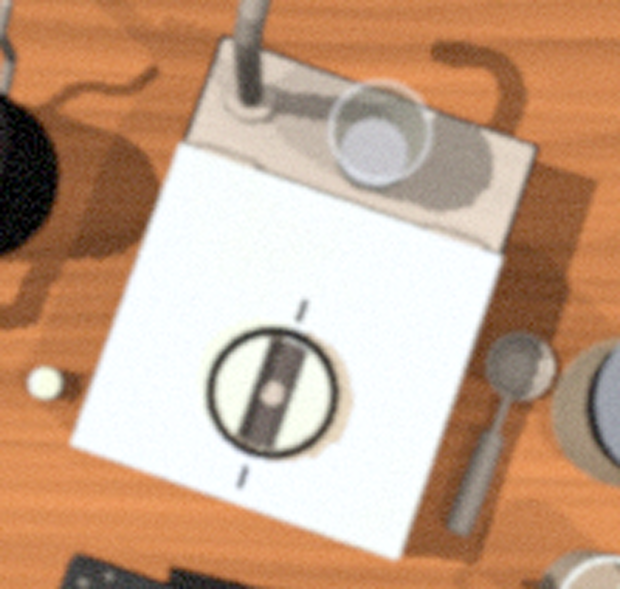

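View pics/s6.png

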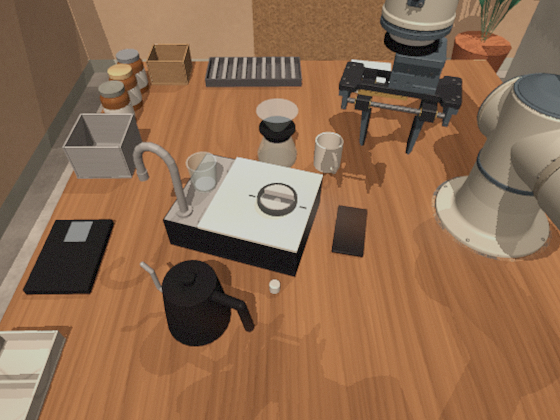

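The slot is now in line with both ridges, at (303,310) and (243,477) in the zoomed top view. It measures −18.05° against −18.0 to −18.5° for the hatch axis. The hatch is flat, everything else stands where it did, and the arm is clear, so I'm handing in.

```bash
python3 -c "
from rig import arm
print(arm.current_t(),arm.current_force().round(1));print(arm.sign_off())"
```

```text
22.35 [-0.3 -0.1 -0.3]
the job is handed in; nothing more can be done
None
```

The hatch is shut and locked, and I handed the job in at 22.35 s of the 58 s allowed.

- **Hatch:** I pushed it down along its arc with the closed fingers. It seated firmly at z ≈ 0.100 m with about 28 N, and the pictures afterwards show it lying flat.
- **Fastener:** I put one finger in the slot without any contact force and turned it clockwise. The force rose to about 23 N tangential (24 N in all) from about 84°, where I expected the stop at about 82°.
- **Last checks:** The slot measures −18.05°, in line with the ridges (about −18.5°). The other objects look unmoved in both views. The arm stands clear with a wrist force near zero.
- **Disagreements:** My first fit of the unit's corners was off by up to about 5 mm, so I measured the fastener again once the hatch was shut. The turning force was about 1 to 4 N, lower than I expected from the stated stiffness. The force readings during the hatch push were also near zero until it seated. The pictures show both moves finished.

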